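Release the brake and shift the sample slide to the red stop

ROBOT

A 7-joint arm with a two-finger parallel gripper is mounted at the origin on a cart in front of the work surface, level with it; the furniture and walls round the work are solid. World frame = base frame: x ahead of the robot, y to its left, z up, the work surface at z = 0. Lengths are in m, angles in rad, forces in N, time in s.
With the tool pointing down it reaches from about 0.4 to 0.875 m from the base axis. Payload 6.5 kg.
Tool frame: the origin (TCP) lies midway between the tips of the shut fingers; the grasp point (between the pads) lies 19 mm behind it (robot.grip_point_offset is the distance from the TCP to the grasp point, in m); z points along the fingers, y is the line along which they close (so a half turn about z gives the same grasp; the last joint's range is limited). The gripper opens to 85 mm and grips with 20 to 120 N. Pads are 22 mm wide; open, the fingers measure 114 mm over their backs; the gripper's body (76 mm by 85 mm) begins 54 mm behind the grasp point. The pads swing forward as they close: fully open they stand 13 mm farther back than shut.
Start: joints at [-1.361, 0.536, -0.004, 1.538, 0.003, 1.067, -0.071], TCP at [0.177, 0.625, 0.231] pointing down, gripper open.
Joint ranges: [-2.7, 2.7], [-0.37, 2.16], [-1.27, 1.26], [0.24, 2.4], [-1.31, 4.45], [0.19, 1.91], [-2.76, 2.76]. Speed limits (rad/s): [2.39, 2.39, 3.14, 3.14, 3.14, 3.14, 3.14].

INTERFACE

Orientations are given as [roll, pitch, yaw] about the fixed x, y, z axes, in that order (R = Rz(yaw) Ry(pitch) Rx(roll)).
In Python, from station import get_obs, camera, get_calibration, robot gives the robot as it stands.
- The arm moves only by the tool apply_moves, never from a script. Its argument "deltas" is a list of rows, each an object with "angular": the turn, a rotation vector about the tool's x, y, z in units of pi rad (1.0 is pi rad), a list of three; "travel": the shift along the tool's x, y, z in units of 10 cm (1.0 is 10 cm), a list of three; "claw": the closure, from -1 (fully open) to 1 (shut). In form: [{"angular": [ax, ay, az], "travel": [dx, dy, dz], "claw": claw}, ...]. A call has 1 to 10 rows; each row shifts and turns the commanded pose from where the row before left it, along the tool's axes as they then stand; what a row does not reach is not made up. A row lasts 1/8 s, in which the tool goes at most 62.5 mm and 10.7 degrees, less where a joint would pass 70% of its speed; a pose out of reach is approached as far as the arm can. A call with a number of a shift or a turn outside -1 to 1 is refused whole. A call with a gripper value outside its range is refused whole. The fingers move at their own pace and stop on an object; "newtons" is the grip in N (left out, the last holds). Time passes only in rows, so rows that do not move let the fingers close. It gives the time, the measured TCP pose, the force, the opening and the grip force at its end, in the units of the state.
- get_obs(): the state, without advancing time (a new reading comes with each control period).
- camera(name): name is "side" or "top"; returns the picture (420x560x3 uint8, red, green, blue); there is no depth.
- get_calibration(name): a dict with "vertical_fov" (degrees; the focal length in pixels is half the picture's height over the tangent of half this angle, whatever the lens; pixels are square), "cx", "cy" (the principal point, pixels), "eye" and "attitude" of the camera in the world. Camera axes: x right, y down, z forward; pixel columns grow to the right and rows downward; lengths in m; the calibration is good to about 2 mm. A picture is of the moment at which its call begins. get_calibration takes no time and is no camera call.
- robot.sign_off(): hands the job in; it is judged then, once.
The state is a dict: "t": time; "joint_positions": joint angles; "joint_vel": joint speeds; "tau": joint torques, N m; "eef_pos": TCP position; "tcp_rot": TCP orientation; "wrist_force": force on the tool from outside, world axes, zero at the start; "moment": the same for the moment, N m; "width": finger opening in m; "gripper_force": force on a finger pad.
Only numpy, scipy, OpenCV 4.12 (cv2) and the standard library are available. Lean on these libraries where they do the work, as an engineer would, in place of code of your own. Each camera call takes 0.05 s, during which the arm holds its last target. There are 200 camera calls.

TASK

Bring the sample on the blue slide to its inspection position: press down the black brake pad in the middle of the slide to free it, keep it pressed while you push the slide along the rail right up against the red stop, then let go so that the brake springs back on. Never force the slide along with its brake on, keep the sample standing in its cup, and do not disturb the other things on the bench.

Things in the scene. Friction and masses are not known exactly. Their poses are not given: they have to be found in the camera images.
- rail: Aluminium slotted rail, 360 mm long and 66 mm wide, fixed to the bench; origin under its centre on the bench top, its y axis along the rail, z up. The slide and both stops ride on it, centred across it.
- red_stop: Red stop block clamped across the rail, 66 mm across by 24 mm along the rail, top 42 mm above the bench, fixed; a dark thumbscrew stands out 50 mm from the rail's centre line on its -x side. Origin on the bench under its centre; axes parallel to the rail's. It may stand on either side (+y or -y) of the slide.
- red_stop_mid (a point): Centre of the top of the red stop, 42 mm above the bench, on the rail's centre line. When the slide touches the stop this point is 62 mm along the rail from slide_mid.
- grey_stop: Grey stop block of the same shape as the red one, fixed on the other side of the slide; not the goal. Origin on the bench under its centre.
- slide_mid (a point): Middle of the blue slide (carriage, 100 mm along the rail, 66 mm wide), on its plate's upper face under the pad, 31 mm above the bench; axes parallel to the rail's. At each end a raised shoulder, 21 mm long, full width, top 45 mm above the bench; between them a space 58 mm long, open to both sides, holds the pad. A fingertip there can press the pad and push a shoulder at once.
- pad_top (a point): Centre of the top face of the black ribbed brake pad, 36 mm (x) by 50 mm (along the rail, y), 37 mm above the bench when up. The pad goes down 4 mm against a spring: about 6 N to start, 8 N fully down. When up, the brake holds the slide against about 12 N along the rail; pressed 2 mm or more, the slide runs with about 1 N of friction.
- pad (a joint): How far the brake pad is pressed down, m: about 0 up (brake on), 0.004 fully down.
- carriage (a joint): Position of the slide along the rail, m: 0 in the rail's middle, growing toward the rail's +y.
- cup (a point): Centre of the floor of the white sample cup on the slide's arm, 78 mm to the rail's -x from the pad's centre, 29 mm above the bench; 28 mm inner diameter, rim 6 mm high. The cup stands on the slide's aluminium arm (46 mm wide, top 29 mm above the bench), which reaches 101 mm from the rail's centre line.
- sample: Loose light grey turned bush, 24 mm diameter, 22 mm high, standing in the cup; origin at the centre of its underside, z up.
- plug_gauge_a: Steel plug gauge, 15x84x15 mm, lying loose on the left of the bench; bystander. Origin under its centre.
- plug_gauge_b: Second plug gauge like the first; bystander. Origin under its centre.
- cone: Light grey turned cone, 22 mm diameter, 26 mm high, standing loose on the left; bystander. Origin under its centre.
- bush: Light grey turned flanged bush, 28 mm diameter, 20 mm high, standing loose on the left; bystander. Origin under its centre.
- screwdriver: Red-handled screwdriver, 171 mm long, lying loose on the right; bystander. Origin under its centre.
- micrometer: Outside micrometer with blue frame, 60x154x16 mm, lying loose on the right; bystander. Origin under its centre.

How it is judged:
On the way, in this order (a step that is already met when the one before it is completed fails the run):
1. the brake pad is pressed down (3 mm or more) while the slide is still within 10 mm of where it started (value of joint pad above 0.003 m and distance of slide_mid from where it was at the start of the episode below 0.01 m), for 0.1 s.
2. the slide reaches the red stop (within 3 mm) with the pad still pressed (value of joint pad above 0.002 m and horizontal distance between slide_mid and red_stop_mid below 0.065 m), for 0.1 s.
At the end, for the whole second after the job is handed in: The slide stands still within 3 mm of touching the red stop, the brake pad is up again (within 1 mm), and the sample stands upright in its cup (horizontal distance between slide_mid and red_stop_mid below 0.065 m and value of joint pad below 0.001 m and velocity of joint carriage between -0.005 and 0.005 m/s and horizontal distance between sample and cup below 0.006 m and z of sample in the frame of cup below 0.004 m and angle between sample's own z axis and vertical below 0.15 rad).
It fails at once if the slide is forced along with its brake on (more than 10 mm from where it started, faster than 10 mm/s with the pad less than 1 mm down) (value of joint pad below 0.001 m and distance of slide_mid from where it was at the start of the episode above 0.01 m and (velocity of joint carriage above 0.01 m/s or velocity of joint carriage below -0.01 m/s)).
It fails at once if the sample is lifted 6 mm or more, leaves its cup or tips over (z of sample in the frame of cup above 0.006 m or horizontal distance between sample and cup above 0.01 m or angle between sample's own z axis and vertical above 0.4 rad).
It fails at once if a bystander is moved more than 20 mm (distance of any of plug_gauge_a, plug_gauge_b, cone, bush, screwdriver, micrometer from where it was at the start of the episode above 0.02 m).
It also fails if it takes over 32 s, if anything falls off the work surface, if the arm or the gripper's body presses on something with over 40 N, if the wrist force passes 120 N, or if a joint passes its speed limit or range.

## Working session

There is one attempt and no reset: what is moved stays moved. The work goes in short steps, Python scripts to look and compute and a tool call to move; the robot and the scene stay as the last step left them, time stands still between calls to the robot, and variables do not carry over. Pictures are saved under pics/ and viewed, at most 10 in all, crops included, and the job is handed in when it is done.

Besides the shell and the picture viewer there is one more tool, called as name(argument=value, ...), one argument or row to a line, values as JSON. apply_moves: Moves the arm, as the interface text tells. Shifts and turns lie within -1 to 1; 1 stands for 10 cm of shift or pi rad of turn. Its arguments: {"type":"object","properties":{"deltas":{"type":"array"},"newtons":{"type":"number"}},"required":["deltas"]}

```bash
mkdir -p pics; python3 - <<'E'
from station import *
import cv2
for n in("top","side"):
    cv2.imwrite(f"pics/{n}0.png",cv2.cvtColor(camera(n),cv2.COLOR_RGB2BGR)); print(n,get_calibration(n))
print(get_obs())
E
```

```text
top {'vertical_fov': 54.14003041873582, 'cx': 287.68746439815163, 'cy': 214.1790549804485, 'eye': array([ 0.35202746, -0.03790487,  1.30212611]), 'attitude': array([-3.0021409 , -0.02175373, -1.57925267])}
side {'vertical_fov': 56.29225444200082, 'cx': 281.22176745061796, 'cy': 213.20779975412933, 'eye': array([0.20706258, 0.79128156, 0.63329963]), 'attitude': array([-2.13825367e+00,  2.24414189e-03, -2.78873727e+00])}
{'t': 0.1, 'joint_positions': array([-1.3612201 ,  0.53709154, -0.00441717,  1.53876512,  0.00261732,
        1.06729765, -0.07120888]), 'joint_vel': array([-0.00037347, -0.00210863,  0.00018452, -0.00197927,  0.00029068,
        0.00108215, -0.00042246]), 'tau': array([ 3.09360265e-03, -5.84566891e+01,  1.05234940e+00, -2.59777826e+01,
        1.27346988e-02,  4.62363678e-03,  2.51099681e-05]), 'eef_pos': array([0.17686852, 0.62488813, 0.23050375]), 'tcp_rot': array([-3.14004280e+00,  1.41177192e-04,  2.86586928e+00]), 'wrist_force': array([ 0.46025801, -0.0250501 ,  0.49448745]), 'moment': array([-0.04996912, -0.018026  , -0.03611303]), 'gripper_force': 0.0, 'width': 0.0855101358027771}
```

View pics/top0.png

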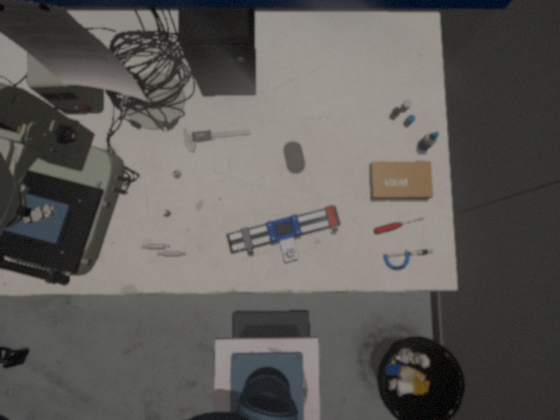

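View pics/side0.png

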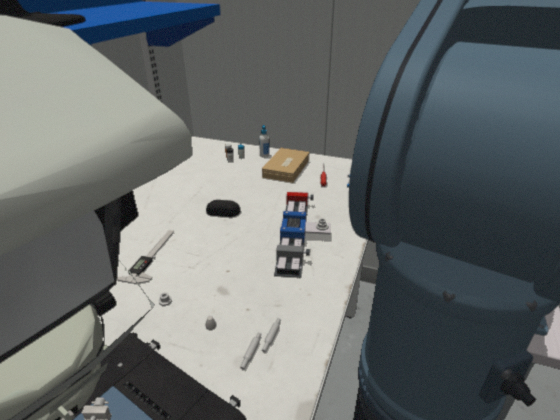

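The top view shows the blue slide near (285,228), the red stop near (333,216) to its right, the grey stop near (248,238), and the cup near (290,253). The side view shows the slide at (293,222) and the red stop at (297,197).

```bash
cat > h.py <<'E'
import numpy as np,cv2
from station import *
from scipy.spatial.transform import Rotation as R
def ray(n,uv):
    c=get_calibration(n); f=210/np.tan(np.radians(c["vertical_fov"]/2))
    d=np.array([(uv[0]-c["cx"])/f,(uv[1]-c["cy"])/f,1]); return np.array(c["eye"]),R.from_euler("xyz",c["attitude"]).apply(d)
def onz(n,uv,z):
    e,d=ray(n,uv); return e+d*(z-e[2])/d[2]
def blobs(m,box,k=3):
    M=np.zeros_like(m,np.uint8); x0,y0,x1,y1=box; M[y0:y1,x0:x1]=m[y0:y1,x0:x1]
    n,l,s,c=cv2.connectedComponentsWithStats(M); o=sorted(range(1,n),key=lambda i:-s[i,4])[:k]
    return [(s[i].tolist(),c[i].round(2).tolist(),cv2.minAreaRect(np.argwhere(l==i)[:,::-1].astype(np.float32))) for i in o]
E
python3 - <<'E'
from h import *
for n,box in(("top",(210,190,360,275)),("side",(260,180,345,280))):
    im=cv2.imread(f"pics/{n}0.png"); b,g,r=[im[...,i].astype(int) for i in range(3)]
    for nm,m in(("blue",(b>r+40)&(b>g+25)),("red",(r>g+50)&(r>b+50))):
        for s in blobs(m,box,2):
            print(n,nm,s, onz(n,s[1],.043).round(4))
    x0,y0,x1,y1=box
    cv2.imwrite(f"pics/{n}c.png",cv2.resize(im[y0:y1,x0:x1],None,fx=5,fy=5,interpolation=cv2.INTER_CUBIC))
E
```

```text
top blue ([268, 218, 32, 23, 283], [282.86, 228.71], ((283.44232177734375, 228.28843688964844), (18.856746673583984, 30.34620475769043), 74.74488067626953)) [ 0.4835 -0.0515  0.043 ]
top red ([327, 207, 9, 18, 94], [331.28, 215.15], ((331.3235778808594, 215.2941131591797), (17.70509910583496, 5.335783958435059), 75.96376037597656)) [ 0.5248 -0.202   0.043 ]
side blue ([280, 211, 26, 26, 350], [293.11, 222.88], ((292.75, 223.25001525878906), (24.07407569885254, 25.06795883178711), 6.340191841125488)) [ 0.4815 -0.0428  0.043 ]
side blue ([289, 234, 3, 2, 4], [290.0, 234.75], ((290.0, 235.0), (1.4142134189605713, 1.4142134189605713), 45.0)) [0.4714 0.0118 0.043 ]
side red ([287, 192, 21, 8, 125], [296.85, 194.86], ((297.0, 195.5), (7.0, 20.0), 90.0)) [ 0.5196 -0.1902  0.043 ]
side red ([321, 180, 5, 5, 23], [323.0, 181.83], ((323.0, 182.0), (4.0, 4.0), 90.0)) [ 0.4673 -0.2982  0.043 ]
```

View pics/topc.png

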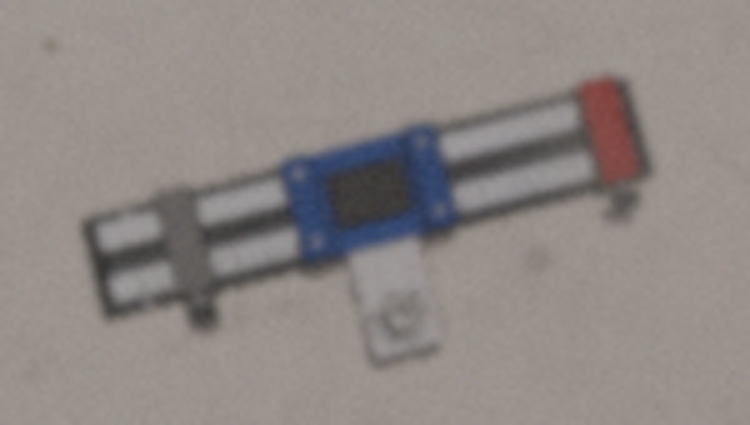

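View pics/sidec.png

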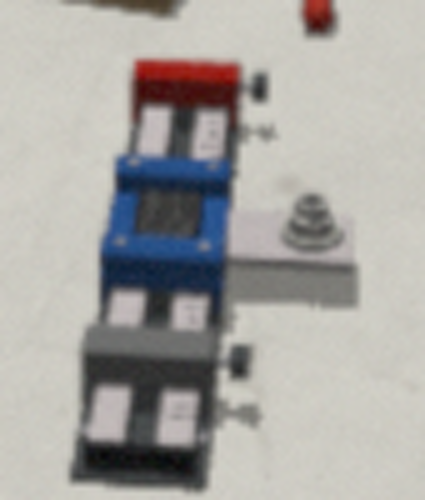

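The top crop shows the pad centre at about (283.6,228.2) and the red stop's centre at about (331.8,215.9). The rail ends are near (229,243) and (338,215). In the side crop the pad is at about (293.2,222.2), and the cup and arm are on the robot's side.

```bash
python3 - <<'E'
from h import *
im={n:cv2.imread(f"pics/{n}0.png").astype(int) for n in("top","side")}
P={}
for n,box in(("top",(272,219,298,238)),("side",(284,212,303,232))):
    m=(im[n].max(2)<75)
    for s in blobs(m,box,1): print(n,s); P[n]=s[2][0]; print(onz(n,P[n],.037).round(4))
def tri(a,b):
    e1,d1=ray("top",a);e2,d2=ray("side",b)
    s=np.linalg.lstsq(np.c_[d1,-d2],e2-e1,rcond=None)[0]; p,q=e1+s[0]*d1,e2+s[1]*d2
    return ((p+q)/2).round(4),np.linalg.norm(p-q).round(4)
print("tri",tri(P["top"],P["side"]),tri((283.6,228.2),(293.2,222.2)))
sc=lambda c,o:(np.array(c)+.5)/5-.5+o
T=lambda c:sc(c,np.array([210,190])); S=lambda c:sc(c,np.array([260,180]))
# shoulder screws (crop px), z .045
for a,b in (((298,174),(133,162)),((424,142),(0,0)),((438,208),(213,170)),((316,241),(205,245))):
    print("screw",onz("top",T(a),.045).round(4))
for b in((133,162),(213,170),(205,245),(120,241)): print("sscrew",onz("side",S(b),.045).round(4))
r=[onz("top",T(c),.042)for c in((582,82),(622,78),(638,176),(598,184))]
print("red",np.mean(r,0).round(4),np.linalg.norm(r[0]-r[3]),np.linalg.norm(r[0]-r[1]))
a,b=onz("top",T((611,132)),.042),onz("top",T((370,193)),.037); d=(a-b)[:2]; print(np.linalg.norm(d),np.degrees(np.arctan2(d[0],-d[1])))
r=[onz("side",S(c),.042)for c in((136,62),(239,65),(238,83),(135,80))]; print("sred",np.mean(r,0).round(4))
E
```

```text
top ([275, 222, 18, 14, 166], [283.48, 228.2], ((283.4905700683594, 228.2169952392578), (10.576762199401855, 15.659103393554688), 74.05460357666016))
[ 0.4856 -0.0536  0.037 ]
side ([284, 216, 19, 11, 140], [293.28, 220.26], ((293.0, 221.0), (10.0, 18.0), 90.0))
[ 0.4876 -0.0599  0.037 ]
tri (array([ 0.4853, -0.0535,  0.0415]), np.float64(0.0003)) (array([ 0.4853, -0.054 ,  0.0373]), np.float64(0.0007))
screw [ 0.4968 -0.0096  0.045 ]
screw [ 0.5163 -0.0874  0.045 ]
screw [ 0.4753 -0.0955  0.045 ]
screw [ 0.4555 -0.0205  0.045 ]
sscrew [ 0.5163 -0.0851  0.045 ]
sscrew [ 0.4717 -0.0925  0.045 ]
sscrew [ 0.4535 -0.0212  0.045 ]
sscrew [ 0.4967 -0.0094  0.045 ]
red [ 0.5236 -0.2031  0.042 ] 0.06447391192660794 0.025143983059453538
0.1541712535215778 13.730783132773931
sred [ 0.5213 -0.1965  0.042 ]
```

apply_moves(
  deltas=[
    {"angular": [0, 0, -0.055], "travel": [0, 0, 0], "claw": 1},
    {"angular": [0, 0, -0.055], "travel": [0, 0, 0], "claw": 1},
    {"angular": [0, 0, -0.055], "travel": [0, 0, 0], "claw": 1},
    {"angular": [0, 0, 0], "travel": [-0.2, -0.48, 0], "claw": 1},
    {"angular": [0, 0, 0], "travel": [-0.2, -0.48, 0], "claw": 1},
    {"angular": [0, 0, 0], "travel": [-0.2, -0.48, 0], "claw": 1},
    {"angular": [0, 0, 0], "travel": [-0.2, -0.48, 0], "claw": 1},
    {"angular": [0, 0, 0], "travel": [-0.2, -0.48, 0], "claw": 1},
    {"angular": [0, 0, 0], "travel": [-0.2, -0.48, 0], "claw": 1},
    {"angular": [0, 0, 0], "travel": [-0.2, -0.48, 0], "claw": 1},
  ],
  newtons=40,
)

```text
t: 1.35
eef_pos: [0.3943, 0.3312, 0.2311]
tcp_rot: [-3.141, -0.0, -2.899]
wrist_force: [0.9, -0.6, -0.5]
width: -0.0001
gripper_force: 0.0
```

apply_moves(
  deltas=[
    {"angular": [0, 0, 0], "travel": [0, -0.44, 0.1], "claw": 1},
    {"angular": [0, 0, 0], "travel": [0, -0.44, 0.1], "claw": 1},
    {"angular": [0, 0, 0], "travel": [0, -0.44, 0.1], "claw": 1},
    {"angular": [0, 0, 0], "travel": [0, -0.44, 0.1], "claw": 1},
    {"angular": [0, 0, 0], "travel": [0, -0.44, 0.1], "claw": 1},
    {"angular": [0, 0, 0], "travel": [0, -0.44, 0.15], "claw": 1},
    {"angular": [0, 0, 0], "travel": [0, -0.44, 0.15], "claw": 1},
    {"angular": [0, 0, 0], "travel": [0, -0.44, 0.15], "claw": 1},
    {"angular": [0, 0, 0], "travel": [0.04, -0.44, 0.15], "claw": 1},
    {"angular": [0, 0, 0], "travel": [0, 0, 0.15], "claw": 1},
  ],
)

```text
t: 2.6
eef_pos: [0.4849, -0.0565, 0.1057]
tcp_rot: [-3.14, -0.0, -2.905]
wrist_force: [0.1, -0.1, -0.1]
width: -0.0002
gripper_force: 0.0
```

apply_moves(
  deltas=[
    {"angular": [0, 0, 0], "travel": [-0.01, -0.03, 0.25], "claw": 1},
    {"angular": [0, 0, 0], "travel": [0, 0, 0.25], "claw": 1},
    {"angular": [0, 0, 0], "travel": [0, 0, 0], "claw": 1},
  ],
)

```text
t: 2.98
eef_pos: [0.4848, -0.0541, 0.0548]
tcp_rot: [3.14, -0.004, -2.898]
wrist_force: [0.4, 0.9, 0.4]
width: -0.0
gripper_force: 0.0
```

```bash
python3 - <<'E'
from h import *
a=camera("side")[170:280,250:350]; cv2.imwrite("pics/s1.png",cv2.cvtColor(cv2.resize(a,None,fx=5,fy=5,interpolation=cv2.INTER_CUBIC),cv2.COLOR_RGB2BGR))
E
```

```text
(no output)
```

View pics/s1.png

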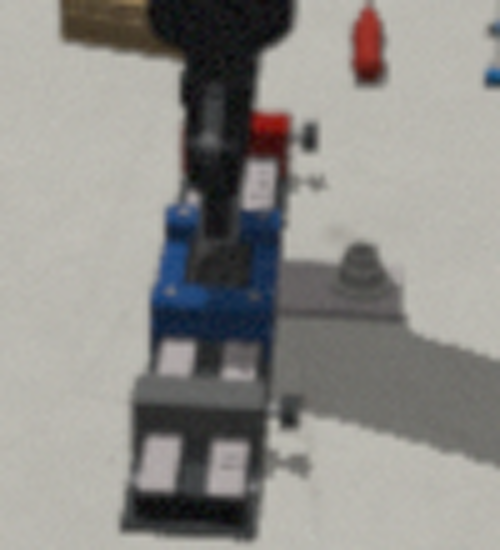

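The side crop shows the shut fingertip over the pad at about (218,240), centred across the slide and clear of both shoulders. Next is a slow descent.

apply_moves(
  deltas=[
    {"angular": [0, 0, 0], "travel": [0, 0, 0.08], "claw": 1},
    {"angular": [0, 0, 0], "travel": [0, 0, 0.06], "claw": 1},
    {"angular": [0, 0, 0], "travel": [0, 0, 0.03], "claw": 1},
    {"angular": [0, 0, 0], "travel": [0, 0, 0.0], "claw": 1},
  ],
)

```text
t: 3.52
eef_pos: [0.4865, -0.0551, 0.0392]
tcp_rot: [3.142, -0.0, -2.899]
wrist_force: [-0.1, 0.9, 0.6]
width: -0.0001
gripper_force: 0.0
```

```bash
python3 - <<'E'
from h import *
for i in range(3):
    o=get_obs(); print(o["eef_pos"].round(4),o["wrist_force"].round(1)); camera("side")
E
```

```text
[ 0.4865 -0.0551  0.0392] [-0.1  0.9  0.6]
[ 0.4866 -0.0552  0.0393] [ 0.3  0.3 -0.3]
[ 0.4867 -0.0552  0.0394] [ 0.3  0.2 -0.6]
```

apply_moves(
  deltas=[
    {"angular": [0, 0, 0], "travel": [0, 0, 0.02], "claw": 1},
    {"angular": [0, 0, 0], "travel": [0, 0, 0.02], "claw": 1},
    {"angular": [0, 0, 0], "travel": [0, 0, 0.02], "claw": 1},
    {"angular": [0, 0, 0], "travel": [0, 0, 0], "claw": 1},
  ],
)

```text
t: 4.18
eef_pos: [0.4868, -0.0552, 0.0336]
tcp_rot: [-3.142, 0.0, -2.899]
wrist_force: [0.2, 0.8, 6.7]
width: -0.0002
gripper_force: 3.6
```

apply_moves(
  deltas=[
    {"angular": [0, 0, 0], "travel": [0, 0, 0.015], "claw": 1},
    {"angular": [0, 0, 0], "travel": [0, 0, 0.0], "claw": 1},
    {"angular": [0, 0, 0], "travel": [0, 0, 0], "claw": 1},
  ],
)

```text
t: 4.55
eef_pos: [0.4869, -0.0554, 0.0329]
tcp_rot: [-3.141, 0.001, -2.899]
wrist_force: [-3.1, -0.5, 16.6]
width: 0.0001
gripper_force: 8.7
```

apply_moves(
  deltas=[
    {"angular": [0, 0, 0], "travel": [0, -0.02, 0], "claw": 1},
    {"angular": [0, 0, 0], "travel": [0, -0.03, 0], "claw": 1},
    {"angular": [0, 0, 0], "travel": [0, -0.03, 0], "claw": 1},
    {"angular": [0, 0, 0], "travel": [0, -0.03, 0], "claw": 1},
    {"angular": [0, 0, 0], "travel": [0, -0.03, 0], "claw": 1},
    {"angular": [0, 0, 0], "travel": [0, -0.03, 0], "claw": 1},
    {"angular": [0, 0, 0], "travel": [0, -0.03, 0], "claw": 1},
    {"angular": [0, 0, 0], "travel": [0, -0.03, 0], "claw": 1},
  ],
)

```text
t: 5.55
eef_pos: [0.4926, -0.0777, 0.0329]
tcp_rot: [-3.141, 0.001, -2.899]
wrist_force: [-3.1, -0.3, 16.1]
width: -0.0002
gripper_force: 8.2
```

apply_moves(
  deltas=[
    {"angular": [0, 0, 0], "travel": [0, -0.04, 0], "claw": 1},
    {"angular": [0, 0, 0], "travel": [0, -0.05, 0], "claw": 1},
    {"angular": [0, 0, 0], "travel": [0, -0.05, 0], "claw": 1},
    {"angular": [0, 0, 0], "travel": [0, -0.05, 0], "claw": 1},
    {"angular": [0, 0, 0], "travel": [0, -0.05, 0], "claw": 1},
    {"angular": [0, 0, 0], "travel": [0, -0.05, 0], "claw": 1},
    {"angular": [0, 0, 0], "travel": [0, -0.05, 0], "claw": 1},
    {"angular": [0, 0, 0], "travel": [0, -0.05, 0], "claw": 1},
    {"angular": [0, 0, 0], "travel": [0, -0.05, 0], "claw": 1},
    {"angular": [0, 0, 0], "travel": [0, -0.03, 0], "claw": 1},
  ],
)

```text
t: 6.8
eef_pos: [0.5044, -0.1236, 0.033]
tcp_rot: [-3.141, 0.002, -2.899]
wrist_force: [-2.5, 0.8, 14.3]
width: 0.0002
gripper_force: 7.2
```

```bash
python3 - <<'E'
from h import *
a=camera("side")[170:280,250:350]; cv2.imwrite("pics/s2.png",cv2.cvtColor(cv2.resize(a,None,fx=5,fy=5,interpolation=cv2.INTER_CUBIC),cv2.COLOR_RGB2BGR))
E
```

```text
(no output)
```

View pics/s2.png

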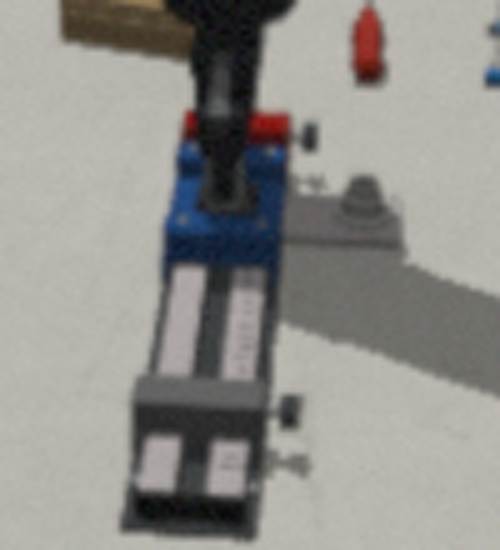

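The slide has moved to about (226,205), still short of the red stop, and the sample is upright in its cup.

apply_moves(
  deltas=[
    {"angular": [0, 0, 0], "travel": [0, -0.03, 0], "claw": 1},
    {"angular": [0, 0, 0], "travel": [0, -0.03, 0], "claw": 1},
    {"angular": [0, 0, 0], "travel": [0, -0.03, 0], "claw": 1},
    {"angular": [0, 0, 0], "travel": [0, -0.03, 0], "claw": 1},
    {"angular": [0, 0, 0], "travel": [0, -0.03, 0], "claw": 1},
    {"angular": [0, 0, 0], "travel": [0, -0.02, 0], "claw": 1},
    {"angular": [0, 0, 0], "travel": [0, -0.02, 0], "claw": 1},
  ],
)

```text
t: 7.72
eef_pos: [0.509, -0.1418, 0.033]
tcp_rot: [-3.141, 0.002, -2.899]
wrist_force: [-1.7, 1.1, 13.1]
width: -0.0001
gripper_force: 6.7
```

apply_moves(
  deltas=[
    {"angular": [0, 0, 0], "travel": [0, -0.02, 0], "claw": 1},
    {"angular": [0, 0, 0], "travel": [0, -0.02, 0], "claw": 1},
    {"angular": [0, 0, 0], "travel": [0, -0.02, 0], "claw": 1},
    {"angular": [0, 0, 0], "travel": [0, 0, 0], "claw": 1},
  ],
)

```text
t: 8.22
eef_pos: [0.5097, -0.1446, 0.0329]
tcp_rot: [3.138, 0.0, -2.897]
wrist_force: [-4.9, 7.1, 18.5]
width: -0.0002
gripper_force: 9.3
```

apply_moves(
  deltas=[
    {"angular": [0, 0, 0], "travel": [0, -0.02, 0], "claw": 1},
    {"angular": [0, 0, 0], "travel": [0, 0, 0], "claw": 1},
    {"angular": [0, 0, 0], "travel": [0, 0, 0], "claw": 1},
  ],
)

```text
t: 8.6
eef_pos: [0.5098, -0.1448, 0.0329]
tcp_rot: [3.136, -0.0, -2.896]
wrist_force: [-6.3, 12.0, 21.3]
width: 0.0001
gripper_force: 10.6
```

```bash
python3 - <<'E'
from h import *
a=camera("side")[170:280,250:350]; cv2.imwrite("pics/s3.png",cv2.cvtColor(cv2.resize(a,None,fx=5,fy=5,interpolation=cv2.INTER_CUBIC),cv2.COLOR_RGB2BGR))
E
```

```text
(no output)
```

View pics/s3.png

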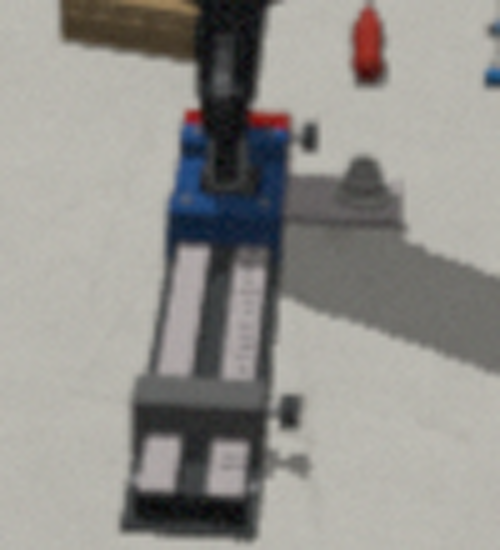

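The slide is flush with the red stop at about (235,122), and the sample is upright. I'll ease the sideways load and lift straight up.

apply_moves(
  deltas=[
    {"angular": [0, 0, 0], "travel": [0, 0.02, 0], "claw": 1},
    {"angular": [0, 0, 0], "travel": [0, 0, -0.03], "claw": 1},
    {"angular": [0, 0, 0], "travel": [0, 0, -0.05], "claw": 1},
    {"angular": [0, 0, 0], "travel": [0, 0, -0.1], "claw": 1},
    {"angular": [0, 0, 0], "travel": [0, 0, -0.3], "claw": 1},
    {"angular": [0, 0, 0], "travel": [0, 0, -0.4], "claw": 1},
    {"angular": [0, 0, 0], "travel": [0, 0.3, -0.4], "claw": 1},
    {"angular": [0, 0, 0], "travel": [0, 0.5, -0.2], "claw": 1},
    {"angular": [0, 0, 0], "travel": [0, 0.5, 0], "claw": 1},
    {"angular": [0, 0, 0], "travel": [0, 0, 0], "claw": 1},
  ],
)

```text
t: 9.9
eef_pos: [0.4774, -0.0175, 0.1804]
tcp_rot: [3.14, 0.0, -2.893]
wrist_force: [-0.3, -0.7, 0.3]
width: -0.0003
gripper_force: 0.0
```

```bash
python3 - <<'E'
from h import *
f=lambda a:cv2.resize(a[170:280,250:350],None,fx=4,fy=4,interpolation=cv2.INTER_CUBIC)
a=camera("side");b=camera("top")
b=cv2.resize(b[180:290,260:360],None,fx=4,fy=4,interpolation=cv2.INTER_CUBIC)
cv2.imwrite("pics/e.png",cv2.cvtColor(np.hstack([f(a),b]),cv2.COLOR_RGB2BGR))
E
```

```text
(no output)
```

View pics/e.png

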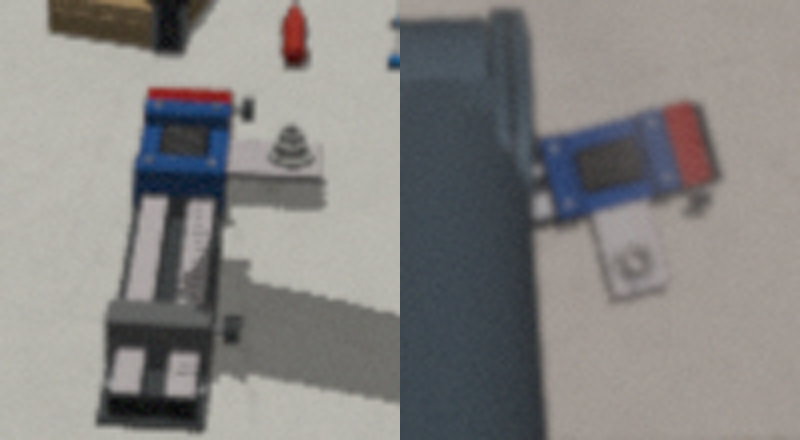

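Both views show the slide touching the red stop (side crop (190,97), top crop (668,140)). The pad is free and the sample is standing in its cup.

```bash
python3 -c "
from station import robot
print(robot.sign_off())"
```

```text
the job is handed in; nothing more can be done
None
```

I pressed the brake pad, pushed the slide up against the red stop with the pad held down, released the brake, and handed the job in at about 10 s; the final pictures show the sample upright in its cup, but the judge returned no verdict.

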